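Open the tight jar of brass olives in its bracing block

TASK

Set the closed square jar down into the square pocket of the wooden block, so that the block keeps it from turning, then twist its tight cap counterclockwise (seen from above), stop turning once it comes free of the neck, and lift it just clear of the mouth. Finish while holding the cap level a finger's breadth or two straight above the jar's mouth, with the jar still standing fully home in the block. Leave the other things on the bench where they are.

Things in the scene. Friction and masses are not known exactly. Their poses are not given: they have to be found in the camera images.
- jar: White plastic jar, loose, upright on the bench, 0.3 to 0.5 kg. Square body 60 x 60 mm and 75 mm high (flat shoulder on top), then a round neck 37 mm across up to the rim at 98 mm. Origin: centre of its underside, z up, x and y square to its faces. The closed jar can be lifted and carried by its cap. Unbraced, the jar turns along with the cap.
- jar_rim (a point): Centre of the jar's mouth at the height of its rim, 98 mm above the jar's underside. A sprung rubber ring around the mouth pushes the closed cap up with about 20 N.
- jar_rib (a point): Top of one of two small moulded pointer ribs on the jar's +x and -x faces (7 mm wide, standing 4.5 mm out, 49 to 74 mm above the underside). They mark the two gaps in the neck's thread flange, which lie on the +x and -x sides. This one is on +x, 32 mm from the jar's axis.
- cap: Round grey ribbed screw cap on the jar, loose body, 56 mm across, 30 mm high, 60 g. Origin: centre of the skirt's lower edge, z up; closed, this is 79 mm above the jar's underside, 4 mm above its shoulder. Two lugs inside the skirt on its +x and -x sides, 8 to 13 mm above the lower edge, hook under the neck's flange.
- cap_bar (a point): Centre of a raised bar (50 x 7 mm, 4 mm high) across the cap's top along the cap's x axis, 32 mm above the cap's origin; same axes as the cap. At the start the bar stands 0.95 to 1.3 rad clockwise (from above) of the line through the jar's ribs. The cap is free from about 0.35 rad before that line to 0.6 rad past it.
- cap_skirt (a point): Centre of the cap's lower edge (the cap's origin). Turned counterclockwise, the cap breaks loose at about 0.3 to 0.6 N m and stays at one height. About 0.6 rad past the line through the ribs the lugs meet a stop. Free, it lifts straight off; the skirt clears the rim 19 mm higher than closed.
- brace: Wooden bracing block fixed to the bench, 100 x 100 mm, 45 mm high, with a square pocket 65 x 65 mm (sides along its x and y axes), 38 mm deep, open at the top, with a 4 mm chamfer around the mouth. Origin: centre of its underside, z up. The jar fits any of four ways round, with 2.5 mm play on each side.
- brace_floor (a point): Centre of the pocket's floor, 7 mm above the bench; the jar's underside rests here when fully home.
- coupling: bystander: upright white plastic pipe coupling, a short tube 50 mm across and 58 mm high, open at both ends; origin at its underside. Leave it where it is.
- screwdriver: bystander: screwdriver 190 mm long lying along its x axis; origin at its underside. Leave it where it is.
- carton: bystander: closed cardboard carton 80 x 60 x 48 mm; origin at its underside. Leave it where it is.
- breaker: bystander: three-pole circuit breaker 70 x 54 mm, 71 mm high with its toggles; origin at its underside. Leave it where it is.
- bottle: bystander: round white bottle with a black cap, 56 mm across, 150 mm high; origin at its underside. Leave it where it is.
- tape: bystander: flat black ring-shaped roll of tape, 90 mm across, 22 mm high; origin at its underside. Leave it where it is.
- elbow: bystander: white plastic pipe elbow lying flat, arms 52 mm long, 40 mm high; origin at its underside. Leave it where it is.
Mind the look-alikes: they are no part of the job. Leave any yellow look-alike of the jar alone. Leave any turquoise or yellow look-alike of the cap alone.

How it is judged:
By the outcome, as a careful person would: the job done as asked, in the order asked, and still so for the second after the job is handed in, while the arm keeps its last pose, push and grip.
It also fails if it takes over 38 s, if anything falls off the work surface, if the arm or the gripper's body presses on something with over 40 N, if the wrist force passes 120 N, or if a joint passes its speed limit or range.

ROBOT

A 6-joint arm with a two-finger parallel gripper is mounted at the origin on the work surface. World frame = base frame: x ahead of the robot, y to its left, z up, the work surface at z = 0. Lengths are in m, angles in rad, forces in N, time in s.
With the tool pointing down it reaches from about 0.225 to 0.875 m from the base axis. Payload 3.4 kg.
Tool frame: the origin (TCP) lies at the very end of the fingers, on their centre line; the grasp point (between the pads) lies env.grip_depth behind it (env.grip_depth is the distance from the TCP to the grasp point, in m); z points along the fingers, x is the direction in which the jaws open and shut, and the axes are right-handed (so a half turn about z gives the same grasp; the last joint's range is limited). The gripper opens to 85 mm and grips with 20 to 120 N. Pads are 22 mm wide; open, the fingers measure 114 mm over their backs; the gripper's body (76 mm by 85 mm) begins 54 mm behind the grasp point. The pads swing forward as they close: fully open they stand 13 mm farther back than shut.
Start: joints at [1.014, 0.276, 1.505, -0, 1.361, -0.121], TCP at [0.243, 0.521, 0.208] pointing down, gripper open.
Joint ranges: [-2.89, 2.89], [-0.75, 2.08], [0.22, 2.7], [-1.18, 4.32], [0.11, 2.71], [-2.7, 2.7]. Speed limits (rad/s): [2.57, 2.57, 3.14, 3.14, 3.14, 3.14].

INTERFACE

Orientations are given as a unit quaternion [x, y, z, w].
In Python, from rig import env, viewer, job gives the robot as it stands.
- The arm moves only by the tool apply_moves, never from a script. Its argument "rows" is a list of rows, each an object of numbers: "dx", "dy", "dz": the shift along the tool's x, y, z in cm; "wx", "wy", "wz": the turn, a rotation vector about the tool's x, y, z in rad; "jaw": the finger opening in cm, from 0 to 8.54. In form: [{"dx": .., "dy": .., "dz": .., "wx": .., "wy": .., "wz": .., "jaw": ..}, ...]. A call has 1 to 10 rows; each row shifts and turns the commanded pose from where the row before left it, along the tool's axes as they then stand; what a row does not reach is not made up. A row lasts 1/12 s, in which the tool goes at most 41.7 mm and 7.16 degrees, less where a joint would pass 70% of its speed; a pose out of reach is approached as far as the arm can. A call with a gripper value outside its range is refused whole. The fingers move at their own pace and stop on an object; "newtons" is the grip in N (left out, the last holds). Time passes only in rows, so rows that do not move let the fingers close. It gives the time, the measured TCP pose, the force and the opening at its end, in the units of the state.
- env.get_obs(): the state, without advancing time (a new reading comes with each control period).
- viewer.read_camera(name): name is "scene" or "top"; returns a dict with "image" (420x560x3 uint8, red, green, blue), "z_map" (420x560 float32, m along the optical axis (not along the pixel's ray), 0 where there is no reading), "intrinsics" (3x3 intrinsics, pixels), "R" (3x3) and "t" (3): a world point X has camera coordinates R X + t. Camera axes: x right, y down, z forward; pixel columns grow to the right and rows downward; lengths in m; the calibration is good to about 2 mm. A picture is of the moment at which its call begins.
- job.hand_in(): hands the job in, once; it reports no verdict.
The state is a dict: "t": time; "qpos": joint angles; "qvel": joint speeds; "joint_torque": joint torques, N m; "ee_pos": TCP position; "tcp_rot": TCP orientation; "contact_force": force on the tool from outside, world axes, zero at the start; "ft_torque": the same for the moment, N m; "opening": finger opening in m.
Only numpy, scipy, OpenCV 4.12 (cv2) and the standard library are available. Lean on these libraries where they do the work, as an engineer would, in place of code of your own. Each camera call takes 0.05 s, during which the arm holds its last target. There are 200 camera calls.

## Working session

There is one attempt and no reset: what is moved stays moved. The work goes in short steps, Python scripts to look and compute and a tool call to move; the robot and the scene stay as the last step left them, time stands still between calls to the robot, and variables do not carry over. Pictures are saved under pics/ and viewed, about 8 in all and at most 12, crops included, and the job is handed in when it is done.

Besides the shell and the picture viewer there is one more tool, called after "Request:" by a JSON object that holds its "name" and its "arguments", one argument or row to a line. apply_moves: Moves the arm, as the interface text tells. Its arguments: {"type":"object","properties":{"rows":{"type":"array"},"newtons":{"type":"number"}},"required":["rows"]}

```bash
mkdir -p pics; python3 - <<'E'
from rig import env,viewer
import cv2,numpy as np
o=env.get_obs();print({k:np.round(v,3).tolist() for k,v in o.items()},env.grip_depth)
for n in("top","scene"):
    c=viewer.read_camera(n);np.savez(f"pics/{n}0.npz",**c)
    cv2.imwrite(f"pics/{n}0.png",c["image"][:,:,::-1]);print(n,c["intrinsics"].tolist(),np.round(c["R"],3).tolist(),c["t"])
E
```

```text
{'t': 0.0, 'qpos': [1.014, 0.277, 1.506, 0.0, 1.361, -0.121], 'qvel': [0.001, -0.002, -0.0, 0.0, 0.002, 0.001], 'joint_torque': [0.001, -41.678, -24.581, -0.0, 0.011, 0.0], 'ee_pos': [0.242, 0.521, 0.207], 'tcp_rot': [0.843, 0.538, -0.001, 0.0], 'contact_force': [0.524, -0.164, 0.247], 'ft_torque': [0.056, 0.013, -0.037], 'opening': 0.085} 0.0187
top [[481.37075855552246, 0.0, 281.909380183558], [0.0, 481.37075855552246, 217.5427686954962], [0.0, 0.0, 1.0]] [[-0.017, -0.999, -0.028], [-0.995, 0.02, -0.097], [0.098, 0.026, -0.995]] [0.02544039 0.53855397 1.3577546 ]
scene [[493.742474074534, 0.0, 280.647982447177], [0.0, 493.742474074534, 204.3829432680852], [0.0, 0.0, 1.0]] [[-0.393, 0.919, 0.022], [0.558, 0.257, -0.789], [-0.731, -0.298, -0.614]] [ 0.20992632 -0.23101178  1.72593577]
```

View pics/top0.png

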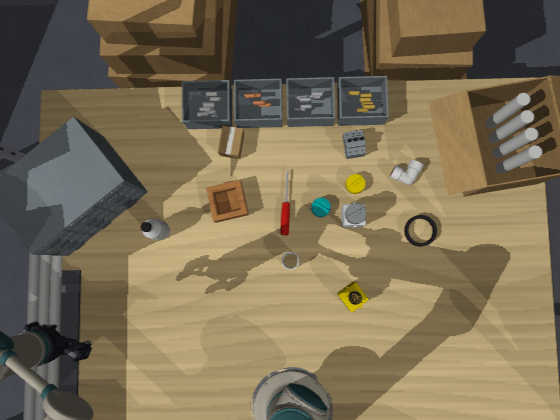

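View pics/scene0.png

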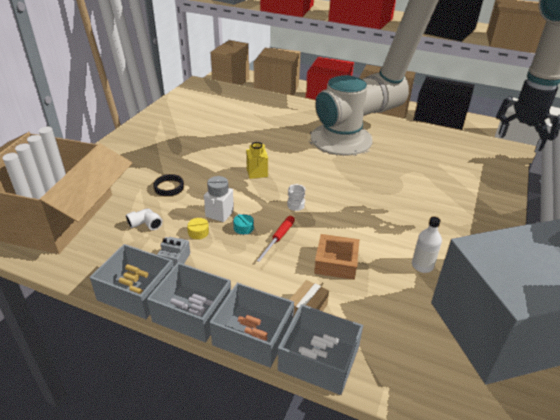

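The top view shows the white jar with its grey cap at (354,214) and the brace at (227,200). Things that could be mistaken for the target are the yellow jar (353,297), turquoise cap (320,207), yellow cap (355,183) and white coupling (290,260). By the description, the jar at (354,214) is the one to use. I'll check it in a close crop.

```bash
cat >h.py <<'E'
import numpy as np,cv2
def P(c,uv,z):
    K,R,t=c["intrinsics"],c["R"],c["t"]; C=-R.T@t
    uv=np.atleast_2d(np.float64(uv)); d=np.c_[uv,np.ones(len(uv))]@np.linalg.inv(K).T@R
    return C+d*((z-C[2])/d[:,2])[:,None]
def cloud(c):
    v,u=np.mgrid[:420,:560]; z=c["z_map"]
    X=np.dstack([u,v,np.ones_like(u)])@np.linalg.inv(c["intrinsics"]).T*z[...,None]
    return (X-c["t"])@c["R"]
E
python3 - <<'E'
from h import *
c=dict(np.load("pics/top0.npz"));s=dict(np.load("pics/scene0.npz"))
a=c["image"][185:240,325:385];b=c["image"][170:230,195:260];d=s["image"][165:235,190:250]
f=lambda x:cv2.resize(x,None,fx=400/x.shape[1]*.66,fy=400/x.shape[1]*.66,interpolation=cv2.INTER_CUBIC)
ims=[f(i) for i in(a,b,d)];H=max(i.shape[0] for i in ims)
cv2.imwrite("pics/crop.png",np.hstack([np.pad(i,((0,H-i.shape[0]),(0,0),(0,0))) for i in ims])[:,:,::-1])
X=cloud(c)
print("jar approx",P(c,(354,214),.109),P(c,(227,201),.045))
def rect(m,n):
    p=X[m][:,:2]; r=cv2.minAreaRect(p.astype(np.float32)*1000);print(n,len(p),np.round(r[0],1),np.round(r[1],1),round(r[2],1),p.mean(0), X[m][:,2].mean())
box=np.zeros((420,560),bool);box[190:235,330:378]=1
z=X[...,2]
rect(box&(z>.1)&(z<.125),"captop");rect(box&(z>.065)&(z<.085),"shoulder")
box[:]=0;box[170:230,195:260]=1
rect(box&(z>.035)&(z<.055),"brace")
print(np.histogram(z[200:228,340:368],bins=np.arange(0,.13,.005)))
for n,(u,v) in dict(tape=(421,218),).items(): print(n,X[v,u])
# heights map around path
m=(z>.02)
E
```

```text
jar approx [[ 0.53659845 -0.18102041  0.109     ]] [[0.58767665 0.17117691 0.045     ]]
captop 337 [ 539.4 -183.9] [53.2 54. ] 43.3 [ 0.53928939 -0.18400122] 0.11000394057376782
shoulder 142 [ 540.3 -183.6] [58.7 67. ] 87.5 [ 0.53207012 -0.17583291] 0.07449564115966352
brace 744 [590.2 174.6] [101.1 100.3] 11.9 [0.59028896 0.17473976] 0.04459892597752322
(array([107,  15,   9,   4,   4,   4,   6,   3,  12,   6,   8,   3,   4,
        11,  69,  56,   6,   6,   5,   5,  26, 135, 160,  16,   0]), array([0.   , 0.005, 0.01 , 0.015, 0.02 , 0.025, 0.03 , 0.035, 0.04 ,
       0.045, 0.05 , 0.055, 0.06 , 0.065, 0.07 , 0.075, 0.08 , 0.085,
       0.09 , 0.095, 0.1  , 0.105, 0.11 , 0.115, 0.12 , 0.125]))
tape [ 0.53152713 -0.38613062  0.00806928]
```

View pics/crop.png

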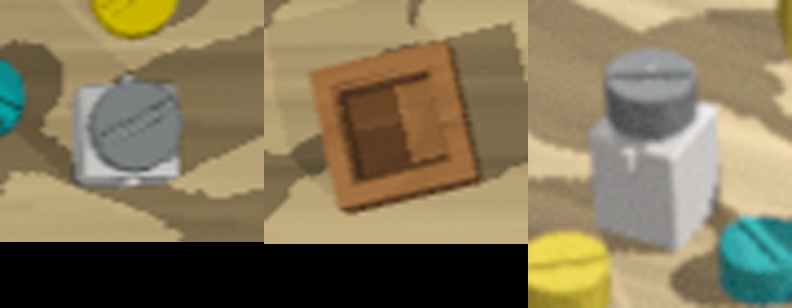

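The grey ribbed cap sits on the white jar (crop left and right), with the ribs at roughly image top and bottom, so it's the right one. The brace pocket is empty. Next I'll measure angles and centres precisely.

```bash
python3 - <<'E'
from h import *
c=dict(np.load("pics/top0.npz"));s=dict(np.load("pics/scene0.npz"))
X=cloud(c);z=X[...,2];hsv=cv2.cvtColor(c["image"],cv2.COLOR_RGB2HSV);g=cv2.cvtColor(c["image"],cv2.COLOR_RGB2GRAY)
def box(v0,v1,u0,u1):
    b=np.zeros((420,560),bool);b[v0:v1,u0:u1]=1;return b
# white jar+cap: low saturation
m=box(195,232,332,378)&(hsv[...,1]<50)&(g>70)
m=m.astype(np.uint8);cs,_=cv2.findContours(m,0,1);k=max(cs,key=cv2.contourArea)
# straight edges at shoulder height (front/left of jar): hull edges
h=P(c,cv2.convexHull(k)[:,0],.075)[:,:2];e=np.diff(np.r_[h,h[:1]],axis=0);L=np.hypot(*e.T)
print("jar hull edges mm,deg",[(round(l*1e3),round(float(np.degrees(np.arctan2(y,x))),1)) for l,(x,y) in zip(L,e) if l>.012])
q=(h*1e3).astype(np.float32);print("jar rect",cv2.minAreaRect(q))
sh=box(195,232,332,378)&(z>.07)&(z<.08);print("shoulder x/y extents",np.percentile(X[sh][:,:2],[1,99],axis=0))
# cap disc via depth edge
cm=(box(195,232,332,378)&(z>.1)&(z<.12)).astype(np.uint8)
k2=max(cv2.findContours(cm,0,1)[0],key=cv2.contourArea);(u,v),r=cv2.minEnclosingCircle(k2);el=cv2.fitEllipse(k2)
print("cap px",u,v,r,el,"world",P(c,(u,v),.109),P(c,el[0],.109))
# bar: dark lines in upscaled disc -> hough
S=8;y0,x0=int(v)-16,int(u)-16;crop=cv2.resize(g[y0:y0+33,x0:x0+33],None,fx=S,fy=S,interpolation=cv2.INTER_CUBIC)
gx=cv2.Sobel(crop,5,1,0,ksize=5);gy=cv2.Sobel(crop,5,0,1,ksize=5)
yy,xx=np.mgrid[:264,:264];w=np.hypot(xx-(u-x0)*S,yy-(v-y0)*S)<10*S
J=np.array([[ (gx*gx)[w].sum(),(gx*gy)[w].sum()],[(gx*gy)[w].sum(),(gy*gy)[w].sum()]]);ev,V=np.linalg.eigh(J);d=V[:,0]
w2=P(c,[(u,v),(u+10*d[0],v+10*d[1])],.113);dd=w2[1]-w2[0];print("bar deg mod180",np.degrees(np.arctan2(dd[1],dd[0]))%180,ev)
# brace
b=(box(165,235,195,262)&(z>.038)&(z<.055)).astype(np.uint8)
kb=max(cv2.findContours(b,0,1)[0],key=cv2.contourArea);rb=cv2.minAreaRect((P(c,kb[:,0],.045)[:,:2]*1e3).astype(np.float32));print("brace",rb)
cs,hi=cv2.findContours(b,cv2.RETR_CCOMP,1)
for q,hh in zip(cs,hi[0]):
    if hh[3]>=0 and cv2.contourArea(q)>50: print("pocket",cv2.minAreaRect((P(c,q[:,0],.045)[:,:2]*1e3).astype(np.float32)))
# scene view
X2=cloud(s);z2=X2[...,2]
mc=box(170,200,195,240)*0
mm=np.zeros((420,560),bool);mm[165,190]=0
bx=np.zeros((420,560),bool);bx[165:235,190:250]=1
def r2(X,m,n):
    p=(X[m][:,:2]*1e3).astype(np.float32);print(n,len(p),cv2.minAreaRect(p),p.mean(0))
r2(X2,bx&(z2>.107)&(z2<.118),"scene captop")
bx[:]=0;bx[225:285,305:370]=1;r2(X2,bx&(z2>.041)&(z2<.05),"scene brace")
r2(X,box(165,235,195,262)&(z>.038)&(z<.055),"top brace")
for n,uv,zz in(("bottle",(155,230),.15),("ribA",(325+128/4.4,185+77/4.4),.074),("ribB",(325+130/4.4,185+182/4.4),.074)):print(n,P(c,uv,zz))
E
```

```text
jar hull edges mm,deg [(25, -103.9), (26, -169.5), (28, 172.4), (22, 96.1), (28, 83.2), (14, 9.6), (39, -1.7), (26, -78.5)]
jar rect ((538.8193969726562, -183.80841064453125), (68.89179992675781, 69.58499908447266), 88.34637451171875)
shoulder x/y extents [[ 0.50691146 -0.21383447]
 [ 0.57217825 -0.15464992]]
cap px 355.07470703125 212.9597625732422 10.380572319030762 ((355.1705627441406, 212.95689392089844), (19.805805206298828, 20.049163818359375), 62.89718246459961) world [[ 0.53935897 -0.18399413  0.109     ]] [[ 0.53936162 -0.18425168  0.109     ]]
bar deg mod180 116.33774848620787 [4.051860e+08 7.430658e+08]
brace ((589.8404541015625, 174.43984985351562), (101.7927017211914, 100.33404541015625), 11.900500297546387)
pocket ((589.8062133789062, 173.45748901367188), (70.06476593017578, 71.47434997558594), 12.258540153503418)
scene captop 163 ((544.1724243164062, -182.74374389648438), (56.1398811340332, 51.44137954711914), 39.75392150878906) [ 545.36426 -182.78712]
scene brace 692 ((634.7396240234375, 181.5146484375), (192.59585571289062, 105.80967712402344), 7.929765701293945) [602.5794  175.78516]
top brace 725 ((590.2218017578125, 174.56039428710938), (101.06227111816406, 100.32425689697266), 11.865131378173828) [590.28925 174.93774]
bottle [[0.50042418 0.34690347 0.15      ]]
ribA [[ 0.57225708 -0.18662599  0.074     ]]
ribB [[ 0.50586555 -0.18578507  0.074     ]]
```

Request:
{"name": "apply_moves", "arguments": {
  "rows": [
    {"dx": -1.3,"dy": 1.4},
    {"dx": -2.57,"dy": 2.83},
    {"dx": -2.57,"dy": 2.83},
    {"dx": -2.57,"dy": 2.83},
    {"dx": -2.57,"dy": 2.83},
    {"dx": -2.57,"dy": 2.83},
    {"dx": -2.57,"dy": 2.83},
    {"dx": -2.57,"dy": 2.83},
    {"dx": -2.57,"dy": 2.83},
    {"dx": -2.57,"dy": 2.83}
  ]
}}

```text
invalid input at $.rows[0]: expected keys dx, dy, dz, wx, wy, wz, jaw
```

Request:
{"name": "apply_moves", "arguments": {
  "rows": [
    {"dx": -2.57,"dy": 2.83},
    {"dx": -2.57,"dy": 2.83},
    {"dx": -2.57,"dy": 2.83},
    {"dx": -2.57,"dy": 2.83},
    {"dx": -2.57,"dy": 2.83},
    {"dx": -2.57,"dy": 2.83},
    {"dx": -2.57,"dy": 2.83},
    {"dx": -2.57,"dy": 2.83},
    {"dx": -2.57,"dy": 2.83},
    {"dx": -1.3,"dy": 1.4}
  ]
}}

```text
invalid input at $.rows[0]: expected keys dx, dy, dz, wx, wy, wz, jaw
```

Request:
{"name": "apply_moves", "arguments": {
  "rows": [
    {"wz": 0.12},
    {"wz": 0.12},
    {"wz": 0.12},
    {"wz": 0.12},
    {"wz": 0.12},
    {"wz": 0.12},
    {"wz": 0.12},
    {}
  ]
}}

```text
invalid input at $.rows[0]: expected keys dx, dy, dz, wx, wy, wz, jaw
```

```bash
cat >>h.py <<'E'
def go(tx,ty,tz,o):
    q=np.array(o["tcp_rot"]);psi=2*np.arctan2(q[1],q[0]);c,s=np.cos(psi),np.sin(psi);p=o["ee_pos"]
    d=np.array([tx,ty,tz])-p
    print("t",o["t"],"p",np.round(p,4),"psi",round((psi+np.pi)%(2*np.pi)-np.pi,4),"q",np.round(q,4),"open",o["opening"],"F",np.round(o["contact_force"],1),"T",np.round(o["ft_torque"],2),"q5",o["qpos"][5])
    print("cm",np.round([100*(c*d[0]+s*d[1]),100*(s*d[0]-c*d[1]),-100*d[2]],2))
E
python3 -c "
from h import *;from rig import env
go(.5393,-.184,.078,env.get_obs())"
```

```text
t 0.1 p [0.2425 0.5209 0.2075] psi 1.135 q [ 8.432e-01  5.375e-01 -7.000e-04  3.000e-04] open 0.08543564196354701 F [ 0.5 -0.2  0.1] T [-0.05  0.01  0.03] q5 -0.12101059911476458
cm [-51.37  56.66  12.95]
```

All keys are required in each row.

Request:
{"name": "apply_moves", "arguments": {
  "rows": [
    {"dx": -1.3,"dy": 1.4,"dz": 0,"wx": 0,"wy": 0,"wz": 0,"jaw": 8.5},
    {"dx": -2.57,"dy": 2.83,"dz": 0,"wx": 0,"wy": 0,"wz": 0,"jaw": 8.5},
    {"dx": -2.57,"dy": 2.83,"dz": 0,"wx": 0,"wy": 0,"wz": 0,"jaw": 8.5},
    {"dx": -2.57,"dy": 2.83,"dz": 0,"wx": 0,"wy": 0,"wz": 0,"jaw": 8.5},
    {"dx": -2.57,"dy": 2.83,"dz": 0,"wx": 0,"wy": 0,"wz": 0,"jaw": 8.5},
    {"dx": -2.57,"dy": 2.83,"dz": 0,"wx": 0,"wy": 0,"wz": 0,"jaw": 8.5},
    {"dx": -2.57,"dy": 2.83,"dz": 0,"wx": 0,"wy": 0,"wz": 0,"jaw": 8.5},
    {"dx": -2.57,"dy": 2.83,"dz": 0,"wx": 0,"wy": 0,"wz": 0,"jaw": 8.5},
    {"dx": -2.57,"dy": 2.83,"dz": 0,"wx": 0,"wy": 0,"wz": 0,"jaw": 8.5},
    {"dx": -2.57,"dy": 2.83,"dz": 0,"wx": 0,"wy": 0,"wz": 0,"jaw": 8.5}
  ]
}}

```text
t: 0.93
ee_pos: [0.3832, 0.1846, 0.2082]
tcp_rot: [0.843, 0.538, -0.0, -0.0]
contact_force: [1.7, 0.6, -0.4]
opening: 0.0848
```

Request:
{"name": "apply_moves", "arguments": {
  "rows": [
    {"dx": -2.57,"dy": 2.83,"dz": 0,"wx": 0,"wy": 0,"wz": 0,"jaw": 8.5},
    {"dx": -2.57,"dy": 2.83,"dz": 0,"wx": 0,"wy": 0,"wz": 0,"jaw": 8.5},
    {"dx": -2.57,"dy": 2.83,"dz": 0,"wx": 0,"wy": 0,"wz": 0,"jaw": 8.5},
    {"dx": -2.57,"dy": 2.83,"dz": 0,"wx": 0,"wy": 0,"wz": 0,"jaw": 8.5},
    {"dx": -2.57,"dy": 2.83,"dz": 0,"wx": 0,"wy": 0,"wz": 0,"jaw": 8.5},
    {"dx": -2.57,"dy": 2.83,"dz": 0,"wx": 0,"wy": 0,"wz": 0,"jaw": 8.5},
    {"dx": -2.57,"dy": 2.83,"dz": 0,"wx": 0,"wy": 0,"wz": 0,"jaw": 8.5},
    {"dx": -2.57,"dy": 2.83,"dz": 0,"wx": 0,"wy": 0,"wz": 0,"jaw": 8.5},
    {"dx": -2.57,"dy": 2.83,"dz": 0,"wx": 0,"wy": 0,"wz": 0,"jaw": 8.5},
    {"dx": -1.3,"dy": 1.4,"dz": 0,"wx": 0,"wy": 0,"wz": 0,"jaw": 8.5}
  ]
}}

```text
t: 1.77
ee_pos: [0.5251, -0.1529, 0.2076]
tcp_rot: [0.844, 0.536, -0.0, 0.001]
contact_force: [0.5, -0.1, -0.3]
opening: 0.0849
```

Request:
{"name": "apply_moves", "arguments": {
  "rows": [
    {"dx": 0,"dy": 0,"dz": 0,"wx": 0,"wy": 0,"wz": 0.12,"jaw": 8.5},
    {"dx": 0,"dy": 0,"dz": 0,"wx": 0,"wy": 0,"wz": 0.12,"jaw": 8.5},
    {"dx": 0,"dy": 0,"dz": 0,"wx": 0,"wy": 0,"wz": 0.12,"jaw": 8.5},
    {"dx": 0,"dy": 0,"dz": 0,"wx": 0,"wy": 0,"wz": 0.12,"jaw": 8.5},
    {"dx": 0,"dy": 0,"dz": 0,"wx": 0,"wy": 0,"wz": 0.12,"jaw": 8.5},
    {"dx": 0,"dy": 0,"dz": 0,"wx": 0,"wy": 0,"wz": 0.12,"jaw": 8.5},
    {"dx": 0,"dy": 0,"dz": 0,"wx": 0,"wy": 0,"wz": 0.12,"jaw": 8.5},
    {"dx": 0,"dy": 0,"dz": 0,"wx": 0,"wy": 0,"wz": 0,"jaw": 8.5},
    {"dx": 0,"dy": 0,"dz": 0,"wx": 0,"wy": 0,"wz": 0,"jaw": 8.5}
  ]
}}

```text
t: 2.52
ee_pos: [0.5234, -0.1484, 0.2079]
tcp_rot: [0.989, 0.148, -0.0, -0.0]
contact_force: [-0.4, -0.6, -0.4]
opening: 0.085
```

```bash
python3 -c "
from h import *;from rig import env
go(.5393,-.184,.078,env.get_obs())"
```

```text
t 2.5167 p [ 0.5234 -0.1484  0.2079] psi 0.298 q [ 9.889e-01  1.484e-01 -3.000e-04 -2.000e-04] open 0.08497878353879995 F [-0.4 -0.6 -0.4] T [-0.02 -0.02 -0.06] q5 -0.7022322528844981
cm [ 0.47  3.87 12.99]
```

Request:
{"name": "apply_moves", "arguments": {
  "rows": [
    {"dx": 0.2,"dy": 1.9,"dz": 0,"wx": 0,"wy": 0,"wz": 0,"jaw": 8.5},
    {"dx": 0.27,"dy": 1.97,"dz": 0,"wx": 0,"wy": 0,"wz": 0,"jaw": 8.5},
    {"dx": 0,"dy": 0,"dz": 1.5,"wx": 0,"wy": 0,"wz": 0,"jaw": 8.5},
    {"dx": 0,"dy": 0,"dz": 2,"wx": 0,"wy": 0,"wz": 0,"jaw": 8.5},
    {"dx": 0,"dy": 0,"dz": 2,"wx": 0,"wy": 0,"wz": 0,"jaw": 8.5},
    {"dx": 0,"dy": 0,"dz": 2,"wx": 0,"wy": 0,"wz": 0,"jaw": 8.5},
    {"dx": 0,"dy": 0,"dz": 2,"wx": 0,"wy": 0,"wz": 0,"jaw": 8.5},
    {"dx": 0,"dy": 0,"dz": 1.5,"wx": 0,"wy": 0,"wz": 0,"jaw": 8.5},
    {"dx": 0,"dy": 0,"dz": 1,"wx": 0,"wy": 0,"wz": 0,"jaw": 8.5},
    {"dx": 0,"dy": 0,"dz": 0,"wx": 0,"wy": 0,"wz": 0,"jaw": 8.5}
  ]
}}

```text
t: 3.35
ee_pos: [0.5378, -0.1834, 0.086]
tcp_rot: [0.989, 0.148, -0.002, -0.001]
contact_force: [0.4, 0.1, -0.2]
opening: 0.0849
```

```bash
python3 - <<'E'
from h import *;from rig import env,viewer
go(.5393,-.184,.078,env.get_obs())
c=viewer.read_camera("scene");s=c["image"][100:260,140:300]
t=viewer.read_camera("top")["image"][170:250,315:395]
cv2.imwrite("pics/g1.png",np.hstack([cv2.resize(i,(380,380),interpolation=2) for i in(s,t)])[:,:,::-1])
E
```

```text
t 3.35 p [ 0.5378 -0.1834  0.086 ] psi 0.2967 q [ 0.989   0.1478 -0.002  -0.0014] open 0.08494662526242913 F [ 0.4  0.1 -0.2] T [ 0.01  0.02 -0.01] q5 -0.7478817026577634
cm [0.12 0.1  0.8 ]
```

View pics/g1.png

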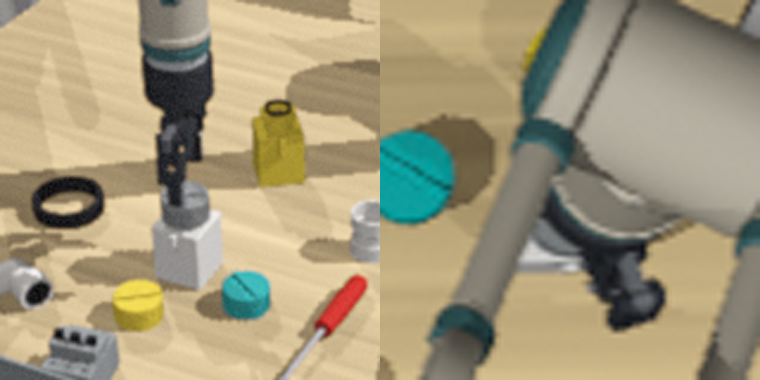

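The scene view shows the gripper straddling the cap, with the finger beside it at (175,195) and nothing else near the fingers. I'll go down and grip.

Request:
{"name": "apply_moves", "arguments": {
  "newtons": 70,
  "rows": [
    {"dx": 0.1,"dy": 0.1,"dz": 0.4,"wx": 0,"wy": 0,"wz": 0,"jaw": 8.5},
    {"dx": 0,"dy": 0,"dz": 0.4,"wx": 0,"wy": 0,"wz": 0,"jaw": 8.5},
    {"dx": 0,"dy": 0,"dz": 0,"wx": 0,"wy": 0,"wz": 0,"jaw": 6.5},
    {"dx": 0,"dy": 0,"dz": 0,"wx": 0,"wy": 0,"wz": 0,"jaw": 6},
    {"dx": 0,"dy": 0,"dz": 0,"wx": 0,"wy": 0,"wz": 0,"jaw": 4.5},
    {"dx": 0,"dy": 0,"dz": 0,"wx": 0,"wy": 0,"wz": 0,"jaw": 4.5},
    {"dx": 0,"dy": 0,"dz": 0,"wx": 0,"wy": 0,"wz": 0,"jaw": 4.5},
    {"dx": 0,"dy": 0,"dz": 0,"wx": 0,"wy": 0,"wz": 0,"jaw": 4.5}
  ]
}}

```text
t: 4.12
ee_pos: [0.5434, -0.1856, 0.0842]
tcp_rot: [0.989, 0.147, 0.003, 0.002]
contact_force: [-1.1, 1.2, 15.7]
opening: 0.0451
```

```bash
python3 -c "
from h import *;from rig import env
go(.5393,-.184,.078,env.get_obs())"
```

```text
t 4.1167 p [ 0.5434 -0.1856  0.0842] psi 0.2949 q [0.9891 0.1469 0.0033 0.0017] open 0.04511283444503986 F [-1.1  1.2 15.7] T [ 0.37 -0.11  0.09] q5 -0.7464685831295589
cm [-0.34 -0.27  0.62]
```

```bash
python3 - <<'E'
from h import *;from rig import env,viewer
c=viewer.read_camera("scene");s=c["image"][140:230,175:265]
cc=viewer.read_camera("top");t=cc["image"][170:250,315:395]
np.savez("pics/g2s.npz",**c);np.savez("pics/g2t.npz",**cc)
cv2.imwrite("pics/g2.png",np.hstack([cv2.resize(i,(400,400),interpolation=2) for i in(s,t)])[:,:,::-1])
go(.5393,-.184,.078,env.get_obs())
E
```

```text
t 4.2167 p [ 0.5432 -0.1856  0.0842] psi 0.295 q [0.9891 0.1469 0.0032 0.0016] open 0.04492623654848152 F [-1.   0.4 15.2] T [ 0.36 -0.08  0.07] q5 -0.746475605846484
cm [-0.33 -0.27  0.62]
```

View pics/g2.png

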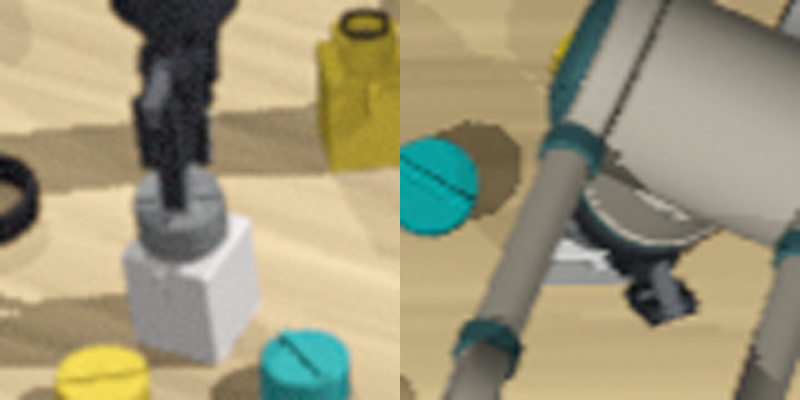

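The front fingertip at left-crop (172,208) seems to stand on the cap's top, not beside it. I'll check its height with the depth map.

```bash
python3 - <<'E'
from h import *
s=dict(np.load("pics/g2s.npz"));X=cloud(s);z=X[...,2]
np.set_printoptions(linewidth=200)
k=90/400;u=175+round(172*k)
for v in range(140+int(130*k),140+int(330*k),2):print(v,u,np.round(X[v,u]*1e3).astype(int),s["image"][v,u], np.round(X[v,u+5]*1e3).astype(int),s["image"][v,u+5])
print("cam",-s["R"].T@s["t"])
E
```

```text
169 214 [ 599 -156  190] [35 36 38] [ 523 -187  136] [35 34 36]
171 214 [ 602 -155  186] [41 37 42] [ 521 -188  127] [35 36 42]
173 214 [ 600 -156  179] [32 35 32] [ 520 -190  120] [27 29 29]
175 214 [ 593 -161  167] [29 25 30] [ 521 -189  114] [31 28 34]
177 214 [ 591 -162  160] [40 40 42] [ 522 -189  108] [110 112 108]
179 214 [ 577 -171  142] [25 20 28] [ 538 -180  114] [143 147 148]
181 214 [ 578 -171  136] [33 33 38] [ 545 -176  114] [141 141 144]
183 214 [ 579 -171  130] [30 40 38] [ 556 -170  116] [140 141 141]
185 214 [ 578 -172  123] [26 25 30] [ 558 -169  111] [147 147 148]
187 214 [ 576 -174  115] [76 75 78] [ 564 -166  109] [155 156 157]
189 214 [ 573 -176  106] [132 134 132] [ 565 -166  104] [144 146 148]
191 214 [ 579 -173  105] [120 123 123] [ 575 -160  105] [116 117 116]
193 214 [ 582 -171  100] [80 82 80] [ 575 -160   99] [103 102 103]
195 214 [ 581 -173   92] [82 85 87] [ 570 -164   88] [104 105 105]
197 214 [ 580 -174   85] [83 85 84] [ 571 -164   83] [103 104 101]
199 214 [ 576 -176   75] [127 127 125] [ 574 -162   78] [205 202 200]
201 214 [ 580 -174   72] [156 154 152] [ 577 -161   74] [217 213 211]
203 214 [ 582 -174   66] [143 142 140] [ 580 -160   70] [149 146 147]
205 214 [ 574 -179   53] [141 141 135] [ 577 -162   60] [141 139 135]
207 214 [ 574 -179   46] [141 140 136] [ 578 -162   54] [142 139 137]
209 214 [ 576 -179   40] [140 139 137] [ 581 -160   50] [143 139 137]
211 214 [ 574 -181   31] [143 140 140] [ 578 -162   40] [144 142 139]
213 214 [ 578 -179   27] [142 138 137] [ 578 -163   33] [141 139 137]
cam [1.4733659  0.38021834 0.87230541]
```

```bash
python3 - <<'E'
from h import *
np.set_printoptions(linewidth=200,suppress=True)
s=dict(np.load("pics/scene0.npz"));X=cloud(s)
m=(abs(X[...,0]-.243)<.09)&(abs(X[...,1]-.521)<.09)&(X[...,2]>.1)&(s["z_map"]>0)
z=X[...,2][m];print(m.sum(),np.sort(z)[:20].round(3))
print(np.array(X[m][np.argsort(z)[:15]]).round(3))
for f in("g2s","g2t"):
    s=dict(np.load(f"pics/{f}.npz"));X=cloud(s);g=s["image"].max(2)
    m=(g<60)&(abs(X[...,0]-.543)<.07)&(abs(X[...,1]+.185)<.06)&(X[...,2]>.05)
    print(f,X[m][np.argsort(X[...,2][m])[:14]].round(3))
E
```

```text
4357 [0.243 0.243 0.244 0.244 0.244 0.245 0.245 0.245 0.246 0.246 0.246 0.247 0.247 0.247 0.248 0.248 0.249 0.249 0.249 0.249]
[[0.266 0.565 0.243]
 [0.232 0.479 0.243]
 [0.213 0.487 0.244]
 [0.226 0.483 0.244]
 [0.231 0.474 0.244]
 [0.272 0.56  0.245]
 [0.229 0.481 0.245]
 [0.265 0.567 0.245]
 [0.223 0.485 0.246]
 [0.273 0.562 0.246]
 [0.271 0.557 0.246]
 [0.226 0.482 0.247]
 [0.222 0.47  0.247]
 [0.236 0.476 0.247]
 [0.236 0.478 0.248]]
g2s [[ 0.521 -0.186  0.112]
 [ 0.517 -0.185  0.113]
 [ 0.521 -0.189  0.114]
 [ 0.523 -0.185  0.116]
 [ 0.519 -0.187  0.116]
 [ 0.522 -0.188  0.118]
 [ 0.521 -0.183  0.119]
 [ 0.579 -0.175  0.12 ]
 [ 0.52  -0.19   0.12 ]
 [ 0.58  -0.177  0.12 ]
 [ 0.519 -0.187  0.12 ]
 [ 0.577 -0.179  0.12 ]
 [ 0.578 -0.17   0.12 ]
 [ 0.579 -0.172  0.121]]
g2t [[ 0.505 -0.19   0.158]
 [ 0.51  -0.19   0.159]
 [ 0.505 -0.187  0.159]
 [ 0.507 -0.189  0.163]
 [ 0.5   -0.194  0.164]
 [ 0.507 -0.191  0.164]
 [ 0.502 -0.199  0.164]
 [ 0.505 -0.191  0.164]
 [ 0.505 -0.194  0.165]
 [ 0.502 -0.194  0.165]
 [ 0.502 -0.196  0.165]
 [ 0.507 -0.186  0.166]
 [ 0.497 -0.193  0.167]
 [ 0.499 -0.196  0.167]]
```

The depth maps show the real fingertips about 35 mm behind the reported TCP when open (0.243 m against 0.208 m), and about 26 mm behind at 45 mm opening. So the fingers closed on top of the cap. I'll back off, open, and check whether the jar moved.

Request:
{"name": "apply_moves", "arguments": {
  "rows": [
    {"dx": 0,"dy": 0,"dz": -1.5,"wx": 0,"wy": 0,"wz": 0,"jaw": 4.5},
    {"dx": 0,"dy": 0,"dz": -2,"wx": 0,"wy": 0,"wz": 0,"jaw": 8.5},
    {"dx": 0,"dy": 0,"dz": -2,"wx": 0,"wy": 0,"wz": 0,"jaw": 8.5},
    {"dx": 0,"dy": -4,"dz": -1,"wx": 0,"wy": 0,"wz": 0,"jaw": 8.5},
    {"dx": 0,"dy": -4,"dz": 0,"wx": 0,"wy": 0,"wz": 0,"jaw": 8.5},
    {"dx": 0,"dy": -4,"dz": 0,"wx": 0,"wy": 0,"wz": 0,"jaw": 8.5},
    {"dx": 0,"dy": 0,"dz": 0,"wx": 0,"wy": 0,"wz": 0,"jaw": 8.5},
    {"dx": 0,"dy": 0,"dz": 0,"wx": 0,"wy": 0,"wz": 0,"jaw": 8.5}
  ]
}}

```text
t: 4.88
ee_pos: [0.5052, -0.0683, 0.1459]
tcp_rot: [0.989, 0.149, 0.0, 0.0]
contact_force: [0.4, -0.9, -0.9]
opening: 0.0846
```

```bash
python3 - <<'E'
from h import *;from rig import env,viewer
c=viewer.read_camera("top");s=viewer.read_camera("scene");np.savez("pics/t3.npz",**c)
go(.5393,-.184,.06,env.get_obs())
def box(v0,v1,u0,u1):
    b=np.zeros((420,560),bool);b[v0:v1,u0:u1]=1;return b
for cc in(dict(np.load("pics/top0.npz")),c):
    X=cloud(cc);z=X[...,2];hsv=cv2.cvtColor(cc["image"],cv2.COLOR_RGB2HSV);g=cc["image"].min(2)
    b=box(195,232,332,378);m=(b&(z>.1)&(z<.12)).astype(np.uint8);k=max(cv2.findContours(m,0,1)[0],key=cv2.contourArea);print("cap",P(cc,cv2.minEnclosingCircle(k)[0],.109),m.sum())
    m=(b&(hsv[...,1]<50)&(g>70)).astype(np.uint8);k=max(cv2.findContours(m,0,1)[0],key=cv2.contourArea)
    print("jar",cv2.minAreaRect((P(cc,k[:,0],.075)[:,:2]*1e3).astype(np.float32)))
    X[z<.01]=0
for cc in(dict(np.load("pics/scene0.npz")),s):
    X=cloud(cc);z=X[...,2];b=box(165,235,190,250)&(z>.107)&(z<.118);print("scene",b.sum(),X[b].mean(0))
i=c["image"][185:240,325:385];j=s["image"][165:235,190:250]
cv2.imwrite("pics/c3.png",np.hstack([cv2.resize(i,(390,390),interpolation=2),cv2.resize(j,(390,390),interpolation=2)])[:,:,::-1])
E
```

```text
t 4.9833 p [ 0.5064 -0.0704  0.1458] psi 0.2957 q [9.891e-01 1.473e-01 7.000e-04 6.000e-04] open 0.08495640446640246 F [-0.4 -0.3  0.5] T [-0.   -0.05 -0.03] q5 -0.5694224217478957
cm [-0.16 11.82  8.58]
cap [[ 0.53935897 -0.18399413  0.109     ]] 337
jar ((538.8193359375, -183.80841064453125), (68.89181518554688, 69.58501434326172), 88.34635925292969)
cap [[ 0.5405017  -0.18920155  0.109     ]] 113
jar ((543.5011596679688, -159.21728515625), (69.16061401367188, 100.6142807006836), 88.45014953613281)
scene 163 [ 0.54536418 -0.18278713  0.10944072]
scene 168 [ 0.54733872 -0.18147338  0.10967501]
```

View pics/c3.png

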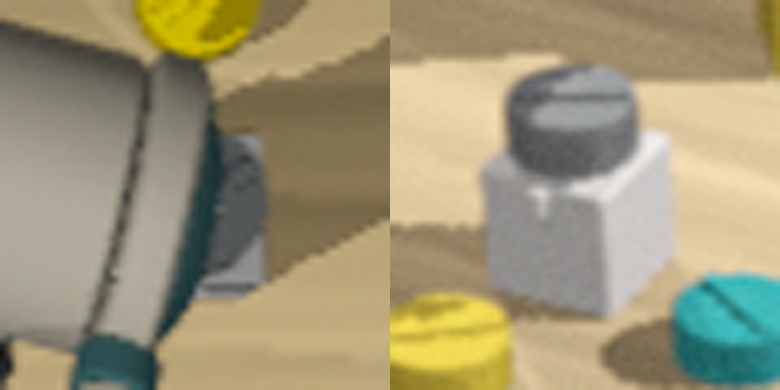

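The jar stands intact, moved by at most about 2 mm and with its edge angle unchanged (cap at crop (570,120), rib at (543,200)). I'll go back with the corrected height.

Request:
{"name": "apply_moves", "arguments": {
  "newtons": 70,
  "rows": [
    {"dx": 0,"dy": 3.9,"dz": 0,"wx": 0,"wy": 0,"wz": 0,"jaw": 8.5},
    {"dx": 0,"dy": 4,"dz": 0,"wx": 0,"wy": 0,"wz": 0,"jaw": 8.5},
    {"dx": 0,"dy": 3.9,"dz": 0,"wx": 0,"wy": 0,"wz": 0,"jaw": 8.5},
    {"dx": 0,"dy": 0,"dz": 1.5,"wx": 0,"wy": 0,"wz": 0,"jaw": 8.5},
    {"dx": 0,"dy": 0,"dz": 1.5,"wx": 0,"wy": 0,"wz": 0,"jaw": 8.5},
    {"dx": 0,"dy": 0,"dz": 1.5,"wx": 0,"wy": 0,"wz": 0,"jaw": 8.5},
    {"dx": 0,"dy": 0,"dz": 1.5,"wx": 0,"wy": 0,"wz": 0,"jaw": 8.5},
    {"dx": 0,"dy": 0,"dz": 0.5,"wx": 0,"wy": 0,"wz": 0,"jaw": 8.5},
    {"dx": 0,"dy": 0,"dz": 0,"wx": 0,"wy": 0,"wz": 0,"jaw": 8.5},
    {"dx": 0,"dy": 0,"dz": 0,"wx": 0,"wy": 0,"wz": 0,"jaw": 8.5}
  ]
}}

```text
t: 5.82
ee_pos: [0.5404, -0.1839, 0.0803]
tcp_rot: [0.989, 0.146, 0.0, 0.0]
contact_force: [-0.3, 0.2, -0.5]
opening: 0.085
```

```bash
python3 -c "
from h import *;from rig import env
go(.5405,-.1835,.058,env.get_obs())"
```

```text
t 5.8167 p [ 0.5404 -0.1839  0.0803] psi 0.294 q [9.892e-01 1.465e-01 1.000e-04 1.000e-04] open 0.08498958303969176 F [-0.3  0.2 -0.5] T [-0.02 -0.05  0.  ] q5 -0.7437951355387061
cm [ 0.02 -0.04  2.23]
```

Request:
{"name": "apply_moves", "arguments": {
  "newtons": 70,
  "rows": [
    {"dx": 0,"dy": 0,"dz": 0.8,"wx": 0,"wy": 0,"wz": 0,"jaw": 8.5},
    {"dx": 0,"dy": 0,"dz": 0.8,"wx": 0,"wy": 0,"wz": 0,"jaw": 8.5},
    {"dx": 0,"dy": 0,"dz": 0.6,"wx": 0,"wy": 0,"wz": 0,"jaw": 8.5},
    {"dx": 0,"dy": 0,"dz": 0,"wx": 0,"wy": 0,"wz": 0,"jaw": 6.5},
    {"dx": 0,"dy": 0,"dz": 0,"wx": 0,"wy": 0,"wz": 0,"jaw": 6},
    {"dx": 0,"dy": 0,"dz": 0,"wx": 0,"wy": 0,"wz": 0,"jaw": 5.6},
    {"dx": 0,"dy": 0,"dz": 0,"wx": 0,"wy": 0,"wz": 0,"jaw": 4.5},
    {"dx": 0,"dy": 0,"dz": 0,"wx": 0,"wy": 0,"wz": 0,"jaw": 4.5},
    {"dx": 0,"dy": 0,"dz": 0,"wx": 0,"wy": 0,"wz": 0,"jaw": 4.5}
  ]
}}

```text
t: 6.57
ee_pos: [0.5407, -0.1828, 0.0588]
tcp_rot: [0.989, 0.147, 0.001, 0.0]
contact_force: [1.9, 1.4, 2.8]
opening: 0.0543
```

```bash
python3 - <<'E'
from h import *;from rig import env,viewer
s=viewer.read_camera("scene");X=cloud(s);g=s["image"].max(2)
go(.5405,-.1835,.058,env.get_obs())
m=(g<60)&(abs(X[...,0]-.543)<.07)&(abs(X[...,1]+.185)<.06)&(X[...,2]>.05)
print(X[m][np.argsort(X[...,2][m])[:5]].round(3))
E
```

```text
t 6.6167 p [ 0.5407 -0.1828  0.0589] psi 0.2949 q [9.892e-01 1.469e-01 8.000e-04 1.000e-04] open 0.05447169889942108 F [0.8 1.4 3.7] T [ 0.27 -0.15  0.  ] q5 -0.7436194347853163
cm [-0.04  0.06  0.09]
[[ 0.578 -0.171  0.094]
 [ 0.581 -0.172  0.096]
 [ 0.58  -0.167  0.097]
 [ 0.579 -0.164  0.097]
 [ 0.579 -0.173  0.098]]
```

Gripped at 54.4 mm on the cap's side. Lifting.

Request:
{"name": "apply_moves", "arguments": {
  "rows": [
    {"dx": 0,"dy": 0,"dz": -0.5,"wx": 0,"wy": 0,"wz": 0,"jaw": 4.5},
    {"dx": 0,"dy": 0,"dz": -1,"wx": 0,"wy": 0,"wz": 0,"jaw": 4.5},
    {"dx": 0,"dy": 0,"dz": -1.5,"wx": 0,"wy": 0,"wz": 0,"jaw": 4.5},
    {"dx": 0,"dy": 0,"dz": -2,"wx": 0,"wy": 0,"wz": 0,"jaw": 4.5},
    {"dx": 0,"dy": 0,"dz": -2,"wx": 0,"wy": 0,"wz": 0,"jaw": 4.5},
    {"dx": 0,"dy": 0,"dz": -2,"wx": 0,"wy": 0,"wz": 0,"jaw": 4.5},
    {"dx": 0,"dy": 0,"dz": -1,"wx": 0,"wy": 0,"wz": 0,"jaw": 4.5},
    {"dx": 0,"dy": 0,"dz": 0,"wx": 0,"wy": 0,"wz": -0.115,"jaw": 4.5},
    {"dx": 0,"dy": 0,"dz": 0,"wx": 0,"wy": 0,"wz": -0.115,"jaw": 4.5},
    {"dx": 0,"dy": 0,"dz": 0,"wx": 0,"wy": 0,"wz": 0,"jaw": 4.5}
  ]
}}

```text
t: 7.45
ee_pos: [0.5393, -0.1828, 0.158]
tcp_rot: [0.966, 0.26, -0.001, -0.0]
contact_force: [-1.0, 1.0, -4.0]
opening: 0.0546
```

```bash
python3 -c "
from h import *;from rig import env
go(.590,.1745,.159,env.get_obs())"
```

```text
t 7.45 p [ 0.5393 -0.1828  0.158 ] psi 0.5268 q [ 9.655e-01  2.603e-01 -6.000e-04 -3.000e-04] open 0.05460059373692334 F [-1.  1. -4.] T [0.02 0.   0.06] q5 -0.975462474747498
cm [ 22.35 -28.34  -0.1 ]
```

Request:
{"name": "apply_moves", "arguments": {
  "rows": [
    {"dx": 1,"dy": -1.3,"dz": 0,"wx": 0,"wy": 0,"wz": 0,"jaw": 4.5},
    {"dx": 2.03,"dy": -2.58,"dz": 0,"wx": 0,"wy": 0,"wz": 0,"jaw": 4.5},
    {"dx": 2.03,"dy": -2.58,"dz": 0,"wx": 0,"wy": 0,"wz": 0,"jaw": 4.5},
    {"dx": 2.03,"dy": -2.58,"dz": 0,"wx": 0,"wy": 0,"wz": 0,"jaw": 4.5},
    {"dx": 2.03,"dy": -2.58,"dz": 0,"wx": 0,"wy": 0,"wz": 0,"jaw": 4.5},
    {"dx": 2.03,"dy": -2.58,"dz": 0,"wx": 0,"wy": 0,"wz": 0,"jaw": 4.5},
    {"dx": 2.03,"dy": -2.58,"dz": 0,"wx": 0,"wy": 0,"wz": 0,"jaw": 4.5},
    {"dx": 2.03,"dy": -2.58,"dz": 0,"wx": 0,"wy": 0,"wz": 0,"jaw": 4.5},
    {"dx": 2.03,"dy": -2.58,"dz": 0,"wx": 0,"wy": 0,"wz": 0,"jaw": 4.5},
    {"dx": 2.03,"dy": -2.58,"dz": 0,"wx": 0,"wy": 0,"wz": 0,"jaw": 4.5}
  ]
}}

```text
t: 8.28
ee_pos: [0.5832, 0.1272, 0.1576]
tcp_rot: [0.966, 0.258, -0.001, 0.0]
contact_force: [-0.0, 0.3, -4.2]
opening: 0.0544
```

Request:
{"name": "apply_moves", "arguments": {
  "rows": [
    {"dx": 2.03,"dy": -2.58,"dz": 0,"wx": 0,"wy": 0,"wz": 0,"jaw": 4.5},
    {"dx": 1,"dy": -1.3,"dz": 0,"wx": 0,"wy": 0,"wz": 0,"jaw": 4.5},
    {"dx": 0,"dy": 0,"dz": 0,"wx": 0,"wy": 0,"wz": 0,"jaw": 4.5},
    {"dx": 0,"dy": 0,"dz": 0,"wx": 0,"wy": 0,"wz": 0,"jaw": 4.5},
    {"dx": 0,"dy": 0,"dz": 0,"wx": 0,"wy": 0,"wz": 0,"jaw": 4.5}
  ]
}}

```text
t: 8.7
ee_pos: [0.59, 0.1738, 0.1576]
tcp_rot: [0.966, 0.259, -0.001, 0.0]
contact_force: [0.8, -0.3, -5.2]
opening: 0.0543
```

```bash
python3 - <<'E'
from h import *;from rig import env,viewer
s=viewer.read_camera("scene");t=viewer.read_camera("top");np.savez("pics/s4.npz",**s);np.savez("pics/t4.npz",**t)
go(.590,.1745,.119,env.get_obs())
cv2.imwrite("pics/c4.png",np.hstack([cv2.resize(s["image"][140:290,270:420],(390,390),interpolation=2),cv2.resize(t["image"][160:240,190:270],(390,390),interpolation=2)])[:,:,::-1])
E
```

```text
t 8.8 p [0.5903 0.1733 0.158 ] psi 0.5229 q [ 9.660e-01  2.585e-01 -6.000e-04  3.000e-04] open 0.05450805982614688 F [ 0.7 -0.1 -5. ] T [-0.01  0.02 -0.05] q5 -0.3498319269290589
cm [ 0.03 -0.12  3.9 ]
```

View pics/c4.png

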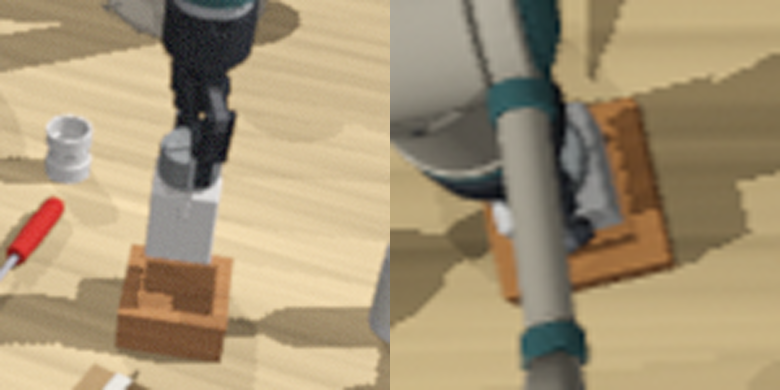

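The left view shows the jar over the pocket with its faces parallel to the block's (jar bottom edge at (180,262), block top edge at (185,255)). Lowering.

Request:
{"name": "apply_moves", "arguments": {
  "rows": [
    {"dx": 0.03,"dy": -0.12,"dz": 1,"wx": 0,"wy": 0,"wz": 0,"jaw": 4.5},
    {"dx": 0,"dy": 0,"dz": 1.5,"wx": 0,"wy": 0,"wz": 0,"jaw": 4.5},
    {"dx": 0,"dy": 0,"dz": 1.5,"wx": 0,"wy": 0,"wz": 0,"jaw": 4.5},
    {"dx": 0,"dy": 0,"dz": 1,"wx": 0,"wy": 0,"wz": 0,"jaw": 4.5},
    {"dx": 0,"dy": 0,"dz": 0.5,"wx": 0,"wy": 0,"wz": 0,"jaw": 4.5},
    {"dx": 0,"dy": 0,"dz": 0.5,"wx": 0,"wy": 0,"wz": 0,"jaw": 4.5},
    {"dx": 0,"dy": 0,"dz": 0,"wx": 0,"wy": 0,"wz": 0,"jaw": 4.5}
  ]
}}

```text
t: 9.38
ee_pos: [0.5899, 0.1754, 0.0974]
tcp_rot: [0.966, 0.259, -0.001, -0.0]
contact_force: [0.1, 0.2, -4.3]
opening: 0.0546
```

```bash
python3 -c "
from h import *;from rig import env
go(.590,.1745,.066,env.get_obs())"
```

```text
t 9.3833 p [0.5899 0.1754 0.0974] psi 0.5244 q [ 9.658e-01  2.592e-01 -8.000e-04 -1.000e-04] open 0.05463006509566329 F [ 0.1  0.2 -4.3] T [-0.03  0.08 -0.02] q5 -0.348461790253708
cm [-0.04  0.09  3.14]
```

Request:
{"name": "apply_moves", "arguments": {
  "rows": [
    {"dx": 0,"dy": 0.08,"dz": 0.5,"wx": 0,"wy": 0,"wz": 0,"jaw": 4.5},
    {"dx": 0,"dy": 0,"dz": 0.5,"wx": 0,"wy": 0,"wz": 0,"jaw": 4.5},
    {"dx": 0,"dy": 0,"dz": 0.5,"wx": 0,"wy": 0,"wz": 0,"jaw": 4.5},
    {"dx": 0,"dy": 0,"dz": 0.5,"wx": 0,"wy": 0,"wz": 0,"jaw": 4.5},
    {"dx": 0,"dy": 0,"dz": 0.5,"wx": 0,"wy": 0,"wz": 0,"jaw": 4.5},
    {"dx": 0,"dy": 0,"dz": 0.3,"wx": 0,"wy": 0,"wz": 0,"jaw": 4.5},
    {"dx": 0,"dy": 0,"dz": 0.2,"wx": 0,"wy": 0,"wz": 0,"jaw": 4.5},
    {"dx": 0,"dy": 0,"dz": 0,"wx": 0,"wy": 0,"wz": 0,"jaw": 4.5}
  ]
}}

```text
t: 10.05
ee_pos: [0.5904, 0.1751, 0.0677]
tcp_rot: [0.966, 0.26, -0.001, -0.0]
contact_force: [-0.6, -1.0, -4.7]
opening: 0.0546
```

```bash
python3 -c "
from h import *;from rig import env
go(.590,.1745,.066,env.get_obs())"
```

```text
t 10.05 p [0.5904 0.1751 0.0677] psi 0.5251 q [ 9.657e-01  2.595e-01 -5.000e-04 -1.000e-04] open 0.05455377102121286 F [-0.6 -1.  -4.7] T [ 0.02 -0.01 -0.03] q5 -0.34975926856135686
cm [-0.06  0.03  0.17]
```

Still bearing the full weight, with about 2 mm to go.

Request:
{"name": "apply_moves", "arguments": {
  "rows": [
    {"dx": 0,"dy": 0,"dz": 0.15,"wx": 0,"wy": 0,"wz": 0,"jaw": 4.5},
    {"dx": 0,"dy": 0,"dz": 0.1,"wx": 0,"wy": 0,"wz": 0,"jaw": 4.5},
    {"dx": 0,"dy": 0,"dz": 0,"wx": 0,"wy": 0,"wz": 0,"jaw": 4.5},
    {"dx": 0,"dy": 0,"dz": 0,"wx": 0,"wy": 0,"wz": 0,"jaw": 4.5}
  ]
}}

```text
t: 10.38
ee_pos: [0.591, 0.1752, 0.0661]
tcp_rot: [0.966, 0.26, 0.0, -0.0]
contact_force: [-0.2, -0.5, -4.4]
opening: 0.0545
```

```bash
python3 -c "
from h import *;from rig import env
go(.590,.1745,.066,env.get_obs())"
```

```text
t 10.3833 p [0.591  0.1752 0.0661] psi 0.525 q [ 9.657e-01  2.595e-01  3.000e-04 -0.000e+00] open 0.05453076956040011 F [-0.2 -0.5 -4.4] T [ 0.08 -0.    0.  ] q5 -0.3497907731234035
cm [-0.12  0.01  0.01]
```

Request:
{"name": "apply_moves", "arguments": {
  "rows": [
    {"dx": 0,"dy": 0,"dz": 0.1,"wx": 0,"wy": 0,"wz": 0,"jaw": 4.5},
    {"dx": 0,"dy": 0,"dz": 0.1,"wx": 0,"wy": 0,"wz": 0,"jaw": 4.5},
    {"dx": 0,"dy": 0,"dz": 0,"wx": 0,"wy": 0,"wz": 0,"jaw": 4.5},
    {"dx": 0,"dy": 0,"dz": 0,"wx": 0,"wy": 0,"wz": 0,"jaw": 4.5}
  ]
}}

```text
t: 10.72
ee_pos: [0.5917, 0.1754, 0.0656]
tcp_rot: [0.966, 0.26, 0.001, 0.0]
contact_force: [-0.9, 0.7, 6.6]
opening: 0.0545
```

```bash
python3 -c "
from h import *;from rig import env
go(.590,.1745,.066,env.get_obs())"
```

```text
t 10.7167 p [0.5917 0.1754 0.0656] psi 0.5251 q [0.9657 0.2595 0.0014 0.    ] open 0.05453315478002768 F [-0.9  0.7  6.6] T [-0.08  0.34  0.01] q5 -0.34977982897479193
cm [-0.2  -0.01 -0.04]
```

Seated: the floor contact shows at the expected height. Now the twist, starting with half of it.

Request:
{"name": "apply_moves", "arguments": {
  "newtons": 90,
  "rows": [
    {"dx": 0,"dy": 0,"dz": 0,"wx": 0,"wy": 0,"wz": 0,"jaw": 4.5},
    {"dx": 0,"dy": 0,"dz": 0,"wx": 0,"wy": 0,"wz": -0.1,"jaw": 4.5},
    {"dx": 0,"dy": 0,"dz": 0,"wx": 0,"wy": 0,"wz": -0.1,"jaw": 4.5},
    {"dx": 0,"dy": 0,"dz": 0,"wx": 0,"wy": 0,"wz": -0.1,"jaw": 4.5},
    {"dx": 0,"dy": 0,"dz": 0,"wx": 0,"wy": 0,"wz": -0.1,"jaw": 4.5},
    {"dx": 0,"dy": 0,"dz": 0,"wx": 0,"wy": 0,"wz": 0,"jaw": 4.5}
  ]
}}

```text
t: 11.22
ee_pos: [0.5915, 0.1752, 0.0658]
tcp_rot: [0.894, 0.448, 0.001, 0.0]
contact_force: [-1.3, 0.1, 7.1]
opening: 0.0539
```

```bash
python3 - <<'E'
from h import *;from rig import env,viewer
s=viewer.read_camera("scene")
go(.590,.1745,.066,env.get_obs())
cv2.imwrite("pics/c5.png",cv2.resize(s["image"][190:280,300:390],(400,400),interpolation=2)[:,:,::-1])
E
```

```text
t 11.2667 p [0.5915 0.1752 0.0658] psi 0.926 q [8.947e-01 4.466e-01 1.200e-03 4.000e-04] open 0.054397411574778856 F [-1.2 -0.9  6.5] T [-0.15  0.38  0.09] q5 -0.7506052131354451
cm [-0.15 -0.08 -0.02]
```

View pics/c5.png

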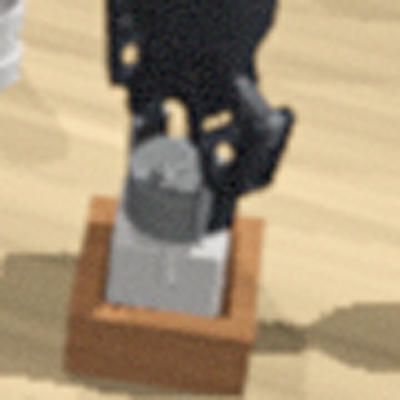

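The view shows the jar sunk in the block (front edge at (165,310)) with its face parallel to the block and the cap turning in the grip. Continuing with the remaining 0.8 rad.

Request:
{"name": "apply_moves", "arguments": {
  "rows": [
    {"dx": 0,"dy": 0,"dz": 0,"wx": 0,"wy": 0,"wz": -0.1,"jaw": 4.5},
    {"dx": 0,"dy": 0,"dz": 0,"wx": 0,"wy": 0,"wz": -0.1,"jaw": 4.5},
    {"dx": 0,"dy": 0,"dz": 0,"wx": 0,"wy": 0,"wz": -0.1,"jaw": 4.5}
  ]
}}

```text
t: 11.52
ee_pos: [0.5908, 0.1749, 0.066]
tcp_rot: [0.817, 0.577, 0.0, 0.0]
contact_force: [-3.3, -1.1, 11.0]
opening: 0.0542
```

Request:
{"name": "apply_moves", "arguments": {
  "rows": [
    {"dx": 0,"dy": 0,"dz": 0,"wx": 0,"wy": 0,"wz": -0.1,"jaw": 4.5},
    {"dx": 0,"dy": 0,"dz": 0,"wx": 0,"wy": 0,"wz": -0.1,"jaw": 4.5}
  ]
}}

```text
t: 11.68
ee_pos: [0.5909, 0.1746, 0.0667]
tcp_rot: [0.755, 0.656, 0.0, 0.001]
contact_force: [-5.2, -3.1, 15.3]
opening: 0.0543
```

Request:
{"name": "apply_moves", "arguments": {
  "rows": [
    {"dx": 0,"dy": 0,"dz": 0,"wx": 0,"wy": 0,"wz": -0.1,"jaw": 4.5},
    {"dx": 0,"dy": 0,"dz": 0,"wx": 0,"wy": 0,"wz": -0.1,"jaw": 4.5},
    {"dx": 0,"dy": 0,"dz": 0,"wx": 0,"wy": 0,"wz": -0.1,"jaw": 4.5},
    {"dx": 0,"dy": 0,"dz": 0,"wx": 0,"wy": 0,"wz": 0,"jaw": 4.5}
  ]
}}

```text
t: 12.02
ee_pos: [0.591, 0.1739, 0.067]
tcp_rot: [0.649, 0.761, -0.0, 0.001]
contact_force: [-4.7, -3.8, 12.8]
opening: 0.0542
```

```bash
python3 - <<'E'
from h import *;from rig import env,viewer
s=viewer.read_camera("scene")
go(.590,.1745,.066,env.get_obs())
cv2.imwrite("pics/c6.png",cv2.resize(s["image"][190:280,300:390],(400,400),interpolation=2)[:,:,::-1])
E
```

```text
t 12.0667 p [0.5911 0.1739 0.067 ] psi 1.7265 q [ 0.65    0.76   -0.      0.0015] open 0.05383809705606706 F [-4.7 -3.5 13.5] T [-0.72  0.71  0.11] q5 -1.5505570548473304
cm [ 0.08 -0.09  0.1 ]
```

View pics/c6.png

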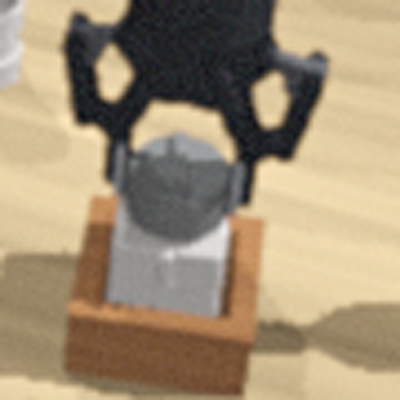

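The bar now runs along image vertical through (178,150), in line with the rib at (168,265). The rubber ring is pushing up with about 13 N, so the cap is free. Lifting gently first.

Request:
{"name": "apply_moves", "arguments": {
  "rows": [
    {"dx": 0,"dy": 0,"dz": -0.3,"wx": 0,"wy": 0,"wz": 0,"jaw": 4.5},
    {"dx": 0,"dy": 0,"dz": -0.3,"wx": 0,"wy": 0,"wz": 0,"jaw": 4.5},
    {"dx": 0,"dy": 0,"dz": -0.4,"wx": 0,"wy": 0,"wz": 0,"jaw": 4.5},
    {"dx": 0,"dy": 0,"dz": 0,"wx": 0,"wy": 0,"wz": 0,"jaw": 4.5}
  ]
}}

```text
t: 12.4
ee_pos: [0.5911, 0.1749, 0.0745]
tcp_rot: [0.65, 0.76, 0.0, 0.0]
contact_force: [-1.8, -2.0, 1.9]
opening: 0.054
```

```bash
python3 -c "
from h import *;from rig import env
go(.591,.1749,.1055,env.get_obs())"
```

```text
t 12.4 p [0.5911 0.1749 0.0745] psi 1.7251 q [6.505e-01 7.595e-01 2.000e-04 5.000e-04] open 0.05395716428331192 F [-1.8 -2.   1.9] T [-0.43  0.23 -0.01] q5 -1.5497604178509758
cm [ 0.   -0.01 -3.1 ]
```

Request:
{"name": "apply_moves", "arguments": {
  "rows": [
    {"dx": 0,"dy": 0,"dz": -0.5,"wx": 0,"wy": 0,"wz": 0,"jaw": 4.5},
    {"dx": 0,"dy": 0,"dz": -0.5,"wx": 0,"wy": 0,"wz": 0,"jaw": 4.5},
    {"dx": 0,"dy": 0,"dz": -0.6,"wx": 0,"wy": 0,"wz": 0,"jaw": 4.5},
    {"dx": 0,"dy": 0,"dz": -0.6,"wx": 0,"wy": 0,"wz": 0,"jaw": 4.5},
    {"dx": 0,"dy": 0,"dz": -0.5,"wx": 0,"wy": 0,"wz": 0,"jaw": 4.5},
    {"dx": 0,"dy": 0,"dz": -0.4,"wx": 0,"wy": 0,"wz": 0,"jaw": 4.5},
    {"dx": 0,"dy": 0,"dz": 0,"wx": 0,"wy": 0,"wz": 0,"jaw": 4.5},
    {"dx": 0,"dy": 0,"dz": 0,"wx": 0,"wy": 0,"wz": 0,"jaw": 4.5}
  ]
}}

```text
t: 13.07
ee_pos: [0.591, 0.1752, 0.1052]
tcp_rot: [0.651, 0.759, 0.0, 0.0]
contact_force: [-0.3, 0.9, -0.6]
opening: 0.054
```

```bash
python3 - <<'E'
from h import *;from rig import env,viewer
s=viewer.read_camera("scene")
go(.591,.1749,.1055,env.get_obs())
X=cloud(s);z=X[...,2]
m=(abs(X[...,0]-.59)<.035)&(abs(X[...,1]-.175)<.035)&(s["image"].min(2)>120)&(z>.06)
print(np.histogram(z[m],bins=np.arange(.06,.17,.005)))
cv2.imwrite("pics/c7.png",cv2.resize(s["image"][170:280,290:400],(500,500),interpolation=2)[:,:,::-1])
E
```

```text
t 13.1167 p [0.5907 0.1752 0.1049] psi 1.725 q [ 6.505e-01  7.595e-01  1.000e-04 -0.000e+00] open 0.05410212585184181 F [ 0.1  0.8 -0.5] T [-0.04 -0.02  0.07] q5 -1.5497372760622468
cm [-0.03  0.03 -0.06]
(array([ 20,  27,  19,  82, 162,  20,  23,  30,  55,  15,   1,   0,   0,
         7,   4,   4,   1,   0,  32,  40,   4,   0]), array([0.06 , 0.065, 0.07 , 0.075, 0.08 , 0.085, 0.09 , 0.095, 0.1  ,
       0.105, 0.11 , 0.115, 0.12 , 0.125, 0.13 , 0.135, 0.14 , 0.145,
       0.15 , 0.155, 0.16 , 0.165, 0.17 ]))
```

View pics/c7.png

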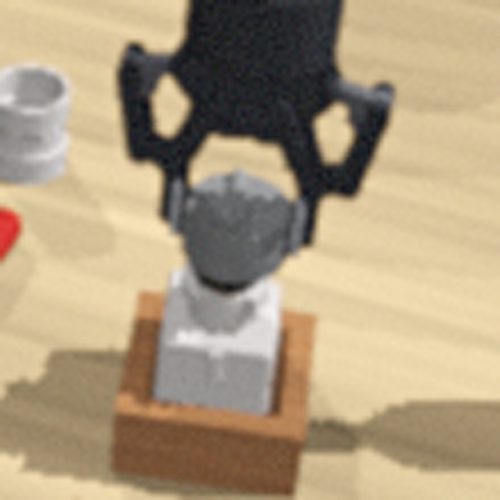

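The jar is home: its shoulder reads 0.082 m and its rim about 0.105 m. The cap is held level above the open neck (cap at (235,225), neck at (220,300)) with its top at 0.155 m, so the skirt is about 20 mm over the mouth. The wrist carries only the cap.

```bash
python3 -c "
from rig import job
print(job.hand_in())"
```

```text
the job is handed in; nothing more can be done
None
```

The job is done and handed in. I lifted the white jar by its grey cap, set it fully home in the block, twisted the cap about 1.2 rad counterclockwise until it came free, and lifted it straight off.

**Last checks, all passed:**
- The jar's shoulder reads 82 mm above the bench, which is the fully home height, and its rim about 105 mm.
- The cap is held level about 20 mm straight above the mouth.
- The wrist carries about 0.5 N, so only the cap.
- The clock stood at about 13 s, well under the 38 s limit.

**What went wrong on the way:**
- **First grasp missed:** it closed on top of the cap. The fingertips sit about 20 mm further back than the stated TCP; I measured that in the depth image and corrected for it. That miss pressed the cap with about 15 N and moved the jar by at most 2 mm.
- **Camera disagreement:** the scene view placed the cap about 6 mm further out in x than the top view before the grasp. I relied on the top view, and the grasp and fit bore it out.

I aimed to keep clear of the other things on the bench and saw none moved in the crops I viewed, but I did not re-measure them all at the end.

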